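# Push the square tube home in the tacking jig

### The arm

A 6-joint arm with a two-finger parallel gripper is mounted at the origin on the work surface. World frame = base frame: x ahead of the robot, y to its left, z up, the work surface at z = 0. Lengths are in mm, angles in rad, forces in N, time in s.
With the tool pointing down it reaches from about 275 to 750 mm from the base axis. Payload 10.2 kg.
Tool frame: the origin (TCP) lies between the finger pads; the fingertips stand 8 mm ahead of it and the grasp point (between the pads) lies 11 mm behind it; z points along the fingers, x is the direction in which the jaws open and shut, and the axes are right-handed (so a half turn about z gives the same grasp; the last joint's range is limited). The gripper opens to 85 mm and grips with 20 to 120 N. Pads are 22 mm wide; open, the fingers measure 114 mm over their backs; the gripper's body (76 mm by 85 mm) begins 54 mm behind the grasp point. The pads swing forward as they close: fully open they stand 13 mm farther back than shut.
Start: joints at [-1.417, 0.313, 1.498, -0, 1.331, -0.223], TCP at [193.16, -488.181, 239.294] pointing down, gripper open.
Joint ranges: [-2.94, 2.94], [-0.97, 2.17], [0.19, 2.56], [-1.23, 4.37], [0.02, 3.11], [-2.88, 2.88]. Speed limits (rad/s): [2.39, 2.39, 3.01, 3.14, 3.14, 3.14].

### API

Orientations are given as a unit quaternion [w, x, y, z].
In Python, from rig import sense, eyes, ctrl gives the robot as it stands.
- The arm moves only by the tool move_arm, never from a script. Its argument "rows" is a list that holds one entry, the list of rows, each a list of 5 numbers: the shift along the tool's x, y, z in mm, then the turn about the tool's z in units of 6 degrees (1.0 is 6 degrees), then the gripper command: -1 is shut, 1 is fully open, values between are in proportion. In form: [[[dx, dy, dz, roll, jaw], ...]]. A call has 1 to 12 rows; each row is the pose to reach, as a shift and turn from the pose measured when the call began, along the tool's axes at that moment; what a row does not reach only later rows make up. A row lasts 1/8 s, in which the tool goes at most 62.5 mm and 10.7 degrees, less where a joint would pass 70% of its speed; a pose out of reach is approached as far as the arm can. A call with a gripper value outside its range is refused whole. The fingers move at their own pace and stop on an object; "squeeze" is the grip in N (left out, the last holds). Time passes only in rows, so rows that repeat a pose let the fingers close. It gives the time, the measured TCP pose, the force and the opening at its end, in the units of the state.
- sense(): the state, without advancing time (a new reading comes with each control period).
- eyes.capture(name): name is "scene" or "top" or "wrist"; returns a dict with "color" (480x640x3 uint8, blue, green, red), "vertical_fov" (degrees; the focal length in pixels is half the picture's height over the tangent of half this angle, whatever the lens; pixels are square), "cx", "cy" (the principal point, pixels), "xyz" and "attitude" of the camera in the world. Camera axes: x right, y down, z forward; pixel columns grow to the right and rows downward; lengths in mm; the calibration is good to about 2 mm. A picture is of the moment at which its call begins. There is no depth.
- ctrl.finish_job(): hands the job in, once; it reports no verdict.
The state is a dict: "time_s": time; "joints": joint angles; "dq": joint speeds; "tau": joint torques, N m; "eef_pos": TCP position; "ee_rot": TCP orientation; "force": force on the tool from outside, world axes, zero at the start; "wrist_torque": the same for the moment, N m; "grip_width": opening from 0.0 (shut) to 1.0 (fully open).
Only numpy, scipy, OpenCV 4.12 (cv2) and the standard library are available. Lean on these libraries where they do the work, as an engineer would, in place of code of your own. Each camera call takes 0.05 s, during which the arm holds its last target. There are 200 camera calls.

### The job

The flat steel jig has two lanes; one holds a square tube, the other a round pipe. Take the sliding stop of the lane with the square tube by its black knob and slide it along the lane so that it pushes the tube fully home against the end block; leave the stop up against the tube and let go. Leave the sliding stop of the other lane where it is.

Things in the scene. Friction and masses are not known exactly. Their poses are not given: they have to be found in the camera images.
- jig: Steel jig plate fixed on the table, 250 x 360 x 12 mm. Origin on the table surface, z up; plate spans x +-125, y -190 to +170 mm. Two lanes along its y, centred at x = -70 (near lane) and +70 mm (far lane), between guide bars 44 mm apart, tops 32 mm above the table. At the -y end each lane has a dark end block 60 mm high, inner face at y = -160 mm.
- square_tube: Steel square tube 40 x 40 x 120 mm, 0.3 to 0.55 kg, loose in one lane, length (its y) along the lane, 20 to 50 mm short of the end block, the lane's stop at its other end. Origin: centre of its underside, 12 mm above the table, z up; home at jig y = -100 mm. The other lane holds a round pipe, 34 mm diameter, 120 mm long.
- stop_near_knob (a point): Centre of the round black knob of the near lane's stop: 34 mm across, 68 to 100 mm above the table, point at 84. Steel block below: 50 mm along the lane, up to 54 mm high; pushing face 25 mm from the point towards the end block (jig -y). Slides only along jig y, +100 to -50 mm, needs 2 N (5 N with tube), stays put. Against the homed tube: jig y = -15 mm. Axes as jig.
- stop_far_knob (a point): The same point on the identical stop of the far lane (jig x = +70 mm): same knob, block, travel and directions.
There are look-alikes about, which are no part of the job. What is shaped like the square_tube but red or yellow is not meant.

How it is judged (in metres and radians):
At the end, for the whole second after the job is handed in: The square tube lies flat in its lane, at rest, with its end within 10 mm of the end block, and the sliding stop of that lane stands within 10 mm of its place against the homed tube (knob at jig y = -15 mm) (y of square_tube in the frame of jig below -0.09 m and angle between square_tube's own z axis and vertical below 0.17 rad and linear speed of square_tube below 0.02 m/s and ((x of square_tube in the frame of jig between -0.085 and -0.055 m and y of stop_near_knob in the frame of jig below -0.005 m) or (x of square_tube in the frame of jig between 0.055 and 0.085 m and y of stop_far_knob in the frame of jig below -0.005 m))); the robot touches nothing.
It fails at once if the sliding stop of the lane without the square tube is moved by more than 15 mm ((x of square_tube in the frame of jig below 0 m and distance of stop_far_knob from where it was at the start of the episode above 0.015 m) or (x of square_tube in the frame of jig above 0 m and distance of stop_near_knob from where it was at the start of the episode above 0.015 m)).
It also fails if it takes over 32 s, if anything falls off the work surface, if the arm or the gripper's body presses on something with over 40 N, if the wrist force passes 120 N, or if a joint passes its speed limit or range.

## Working session

There is one attempt and no reset: what is moved stays moved. The work goes in short steps, Python scripts to look and compute and a tool call to move; the robot and the scene stay as the last step left them, time stands still between calls to the robot, and variables do not carry over. Pictures are saved under pics/ and viewed, about 8 in all and at most 12, crops included, and the job is handed in when it is done.

Besides the shell and the picture viewer there is one more tool, called after "Request:" in YAML: its name, and indented under it one key for each argument. move_arm: Moves the arm, as the interface text tells. Its arguments: {"type":"object","properties":{"rows":{"type":"array","items":{"type":"array","items":{"type":"array","items":{"type":"number"}}}},"squeeze":{"type":"number"}},"required":["rows"]}

```bash
mkdir -p pics; cat > h.py <<'E'
from rig import sense, eyes, ctrl
import numpy as np, cv2
from scipy.spatial.transform import Rotation as R
def cap(n,f):
    c=eyes.capture(n); cv2.imwrite('pics/'+f,c['color']); np.save('pics/'+f+'.npy',c,allow_pickle=True); return c
def Rq(q): return R.from_quat([q[1],q[2],q[3],q[0]]).as_matrix()
def att(c):
    a=np.array(c['attitude'],float); return Rq(a) if a.size==4 else a.reshape(3,3)
def ray(c,u,v,z):
    f=240/np.tan(np.radians(c['vertical_fov'])/2)
    d=att(c)@np.array([(u-c['cx'])/f,(v-c['cy'])/f,1]); p=np.array(c['xyz']); return p+d*(z-p[2])/d[2]
def proj(c,P):
    f=240/np.tan(np.radians(c['vertical_fov'])/2)
    q=att(c).T@(np.array(P)-c['xyz']); return c['cx']+f*q[0]/q[2], c['cy']+f*q[1]/q[2]
def load(f): return np.load('pics/'+f+'.npy',allow_pickle=True).item()
E
python3 - <<'E'
from h import *
for n in ['top','scene']:
    c=cap(n,n+'1.png'); print({k:v for k,v in c.items() if k!='color'})
print(sense())
E
```

```text
{'vertical_fov': 43.119342290107404, 'cx': 316.37738206426786, 'cy': 239.02944659578313, 'xyz': array([ 380.18975118,  -37.67523061, 1027.38015251]), 'attitude': array([ 0.03838337, -0.69669791,  0.71535628, -0.03747171])}
{'vertical_fov': 43.688018048911765, 'cx': 313.92767079174655, 'cy': 237.98893793667517, 'xyz': array([ 833.51342244, -563.0269449 ,  774.66914121]), 'attitude': array([-0.33609851,  0.8959421 ,  0.27209558, -0.10143733])}
{'time_s': 0.1, 'joints': array([-1.41741919e+00,  3.13411613e-01,  1.49832156e+00, -4.61452981e-05,
        1.33101063e+00, -2.23401107e-01]), 'dq': array([ 0.00038766, -0.00024057, -0.00198342,  0.00012539, -0.00039849,
       -0.00083785]), 'tau': array([ 3.30123767e-03, -4.12895787e+01, -2.60141659e+01, -1.61538223e-04,
        3.03071021e-03,  5.25352178e-06]), 'eef_pos': array([ 193.10607704, -487.96934204,  238.79820008]), 'ee_rot': array([-4.05709211e-04,  8.27023695e-01, -5.62166770e-01, -4.08887941e-04]), 'force': array([ 0.10879496, -0.2680687 , -0.51020808]), 'wrist_torque': array([0.06473809, 0.03507562, 0.02686691]), 'grip_width': 0.9991372888285439}
```

View pics/top1.png

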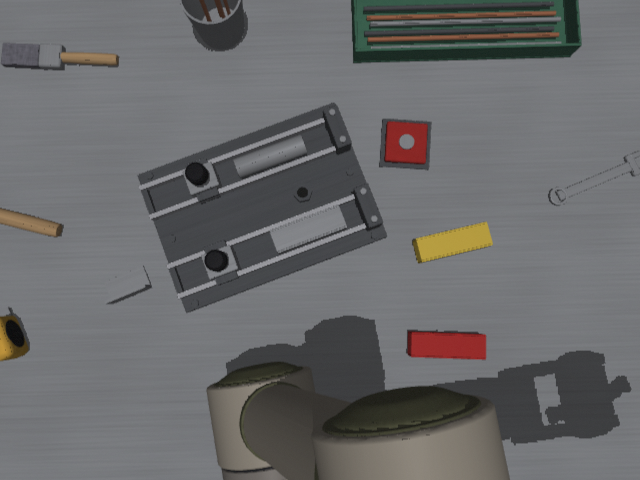

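View pics/scene1.png

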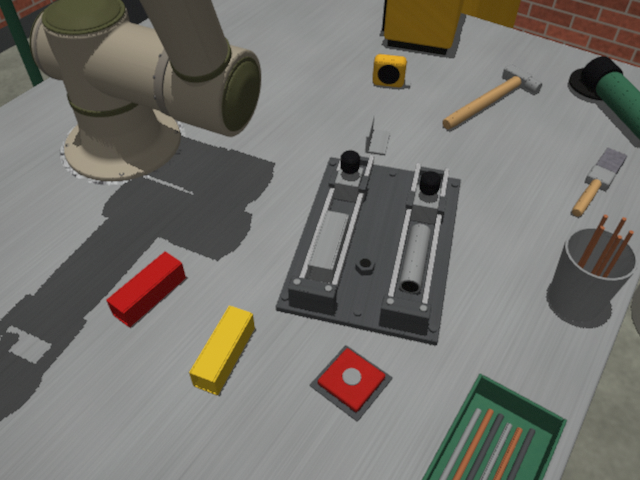

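The top view shows two candidates for the tube: (308,229) in the near lane, flat-topped, and (270,157) in the far lane, which looks like the round pipe. The knobs are at (216,260) near and (197,174) far. The red (448,345) and yellow (453,242) bars are look-alikes. I'll confirm with an enlarged crop of both views.

```bash
python3 - <<'E'
from h import *
a=load('top1.png')['color'][90:320,130:395]; b=load('scene1.png')['color'][140:350,270:470]
a=cv2.resize(a,None,fx=1.7,fy=1.7,interpolation=2); b=cv2.resize(b,(345,391*345//345),interpolation=2)
cv2.imwrite('pics/c1.png',np.hstack([cv2.convertScaleAbs(x,alpha=1.7) for x in (a,b)]))
c=load('top1.png')
# plate top (z=12) corners by eye: 4 corners
px=[(139,177),(334,104),(385,236),(189,311)]
P=[ray(c,*p,12)[:2] for p in px]; print(np.round(P,1))
# corners in jig: (x,y): far+y, far-y, near-y, near+y
J=np.array([[125,170],[125,-190],[-125,-190],[-125,170]],float)
P=np.array(P); Jc=J-J.mean(0); Pc=P-P.mean(0)
th=np.arctan2((Jc[:,0]*Pc[:,1]-Jc[:,1]*Pc[:,0]).sum(),(Jc*Pc).sum())
Rm=np.array([[np.cos(th),-np.sin(th)],[np.sin(th),np.cos(th)]]); t=P.mean(0)-Rm@J.mean(0)
print('jig',t,th,np.round(P-(J@Rm.T+t),1))
for n,p in (('near',(216,260)),('far',(197,174))):
    for z in (100,):
        w=ray(c,*p,z)[:2]; print(n,w,(w-t)@Rm)
E
```

```text
[[ 603.7  261.1]
 [ 722.6  -74.3]
 [ 491.7 -153.3]
 [ 375.   176.9]]
jig [544.91650326  62.01238183] 0.3404927857298235 [[-2.2 -2.9]
 [-3.6  1. ]
 [ 1.1  5.5]
 [ 4.7 -3.6]]
near [451.92378302 116.63626646] [-69.41229283  82.54300936]
far [586.67135691 145.02277512] [67.07917236 64.30068299]
```

View pics/c1.png

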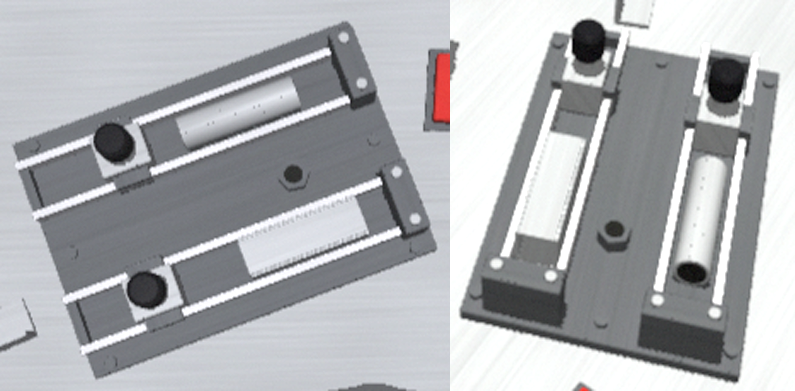

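The crop confirms it. The near lane holds the flat-topped square tube, and its scene view shows square edges. The far lane holds the round pipe, with its bore visible. So I need the near knob. Next I'll triangulate the knobs from both views.

```bash
cat >> h.py <<'E'
def blob(c,u,v,r=22,th=45):
    g=c['color'].max(2); m=(g<th).astype(np.uint8); n,l,s,ce=cv2.connectedComponentsWithStats(m)
    d=[(np.hypot(*(ce[i]-[u,v])),i) for i in range(1,n) if s[i,4]>60]; i=min(d)[1]; return ce[i],s[i]
def tri(obs):
    A=np.zeros((3,3));b=np.zeros(3)
    for c,u,v in obs:
        d=ray(c,u,v,0)-c['xyz']; d/=np.linalg.norm(d); M=np.eye(3)-np.outer(d,d); A+=M;b+=M@np.array(c['xyz'])
    return np.linalg.solve(A,b)
E
python3 - <<'E'
from h import *
t,s=load('top1.png'),load('scene1.png')
for n,a,b in (('near',(216,260),(349,161)),('far',(197,174),(429,181))):
    for th in (25,35,45):
        (p,sp),(q,sq)=blob(t,*a,th=th),blob(s,*b,th=th)
        print(n,th,p,sp[2:],q,sq[2:],tri([(t,*p),(s,*q)]))
# hand-read jig points in both: tops of end-block outer screws etc via rectangle corners in scene at z=12
J=[(-125,-190),(125,-190),(125,170)]
for z,px in ((12,[(278,308),(436,341),(461,180),(333,158)]),):
    print('scene corners',[np.round(ray(s,*p,z)[:2],1) for p in px])
S=sense(); Rt=Rq(S['ee_rot']); print('tool x dir deg',np.degrees(np.arctan2(Rt[1,0],Rt[0,0])), 'tool y',np.degrees(np.arctan2(Rt[1,1],Rt[0,1])),Rt[:,2])
E
```

```text
near 25 [220.64893617 262.11702128] [21 20 94] [349.73722628 163.43430657] [ 19  23 274] [452.27748274 114.39207691  81.25653443]
near 35 [216.69585253 260.26728111] [ 23  21 217] [350.07438017 161.9862259 ] [ 20  23 363] [453.19923281 118.77627297  82.30115463]
near 45 [215.94656489 260.1221374 ] [ 23  22 393] [350.7825 162.065 ] [ 26  23 400] [453.65072053 120.20520877  81.25772596]
far 25 [201.40650407 176.93495935] [ 16  22 123] [429.13782051 184.17628205] [ 21  23 312] [588.91552278 143.83843919  81.03233395]
far 35 [196.42894737 173.45526316] [ 24  22 380] [429.69099757 182.58394161] [ 22  23 411] [591.16398129 149.14503326  82.73306429]
far 45 [196.55853659 173.51219512] [ 24  24 410] [429.69196429 182.11383929] [ 23  25 448] [590.95017165 148.8109395   83.91081479]
scene corners [array([ 497.8, -158.5]), array([725.2, -76.5]), array([611.1, 260.1]), array([381.8, 179.9])]
tool x dir deg -68.4115603339942 tool y -158.41157404671807 [-2.20167559e-04  1.13078869e-03 -9.99999336e-01]
```

Knob near is at about (453,119,84). The jaw axis already lies within about 2° of the lane direction, so I'll grip along the lane. First I move above the knob.

Request:
move_arm:
  rows:
    - [[-45,-45,0,0.4,1],[-85,-85,0,0.4,1],[-128,-127,0,0.4,1],[-170,-170,0,0.4,1],[-213,-212,0,0.4,1],[-255,-255,0,0.4,1],[-300,-297,0,0.4,1],[-340,-340,0,0.4,1],[-385,-380,0,0.4,1],[-425,-422,20,0.4,1],[-469,-465,40,0.4,1],[-469,-465,60,0.4,1]]

```text
time_s: 1.6
eef_pos: [453.2, 122.4, 178.3]
ee_rot: [-0.0, 0.816, -0.577, -0.001]
force: [0.1, -0.2, -0.0]
grip_width: 1.003
```

```bash
python3 - <<'E'
from h import *
c=cap('wrist','w1.png'); s=sense(); Rt=Rq(s['ee_rot']); print(s['eef_pos'],s['dq'].round(3),s['joints'].round(2),s['time_s'],np.degrees(np.arctan2(Rt[1,0],Rt[0,0])),c['xyz'],proj(c,(453,119,100)))
for z in (100,12):
    for x,y in ((453,119),): print(proj(c,(x,y,z)))
E
```

```text
[451.69589518 121.0779466  175.82295814] [-0.052 -0.041 -0.004 -0.005  0.082 -0.018] [0.01 0.25 1.75 0.   1.14 1.24] 1.65 -70.62245240773518 [532.90201634 150.63002852 312.36388951] (np.float64(328.39287227749617), np.float64(257.1048825999895))
(np.float64(328.39287227749617), np.float64(257.1048825999895))
(np.float64(326.84874137612803), np.float64(212.85624929864505))
```

View pics/w1.png

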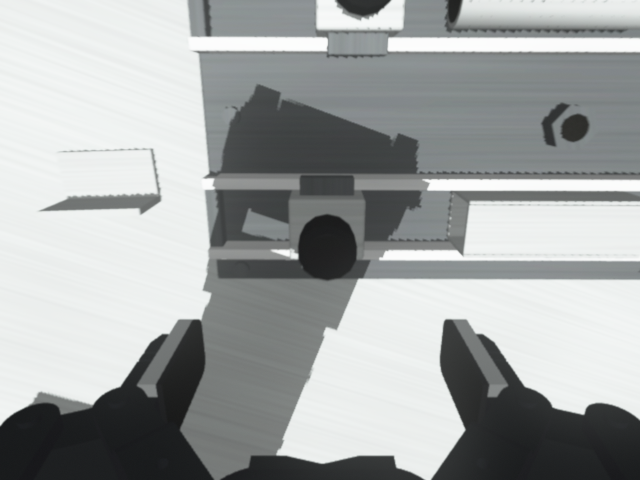

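The wrist view shows the knob at (328,247), within 1–2 px of the predicted position, and the rails run horizontal, so the yaw is aligned. The tube's near end is at column ~465. Next I descend and close on the knob.

Request:
move_arm:
  rows:
    - [[2,0,30,0,1],[2,0,60,0,1],[2,0,85,0,1],[2,0,100,0,1],[2,0,100,0,1],[2,0,100,0,-1],[2,0,100,0,-1],[2,0,100,0,-1],[2,0,100,0,-1],[2,0,100,0,-1],[2,0,100,0,-1]]
  squeeze: 40

```text
time_s: 3.02
eef_pos: [452.1, 119.4, 76.5]
ee_rot: [0.001, 0.816, -0.578, -0.002]
force: [-1.4, -0.5, 6.1]
grip_width: 0.383
```

```bash
python3 - <<'E'
from h import *
s=sense(); Rt=Rq(s['ee_rot']); print(s['eef_pos'],s['force'],s['grip_width'],s['time_s'],np.degrees(np.arctan2(Rt[1,0],Rt[0,0])))
E
```

```text
[452.05103504 119.35993242  76.52149401] [-1.41358873 -0.52721671  6.06794654] 0.3830855119840894 3.025 -70.61516539555035
```

It's gripped: opening 0.383 is about 33 mm, which matches the knob. I'll slide it about 80 mm, then go on in small steps while watching the force.

Request:
move_arm:
  rows:
    - [[8,0,0,0,-1],[16,0,0,0,-1],[24,0,0,0,-1],[32,0,0,0,-1],[40,0,0,0,-1],[48,0,0,0,-1],[56,0,0,0,-1],[64,0,0,0,-1],[70,0,0,0,-1],[76,0,0,0,-1],[80,0,0,0,-1],[80,0,0,0,-1]]

```text
time_s: 4.53
eef_pos: [478.7, 43.4, 76.6]
ee_rot: [0.001, 0.816, -0.578, -0.002]
force: [-3.2, 1.2, 5.9]
grip_width: 0.382
```

```bash
python3 - <<'E'
from h import *
s=sense(); Rt=Rq(s['ee_rot']); print(s['eef_pos'],s['force']@Rt,Rt.T@(s['eef_pos']-np.array([452.05,119.36,76.5])),s['grip_width'])
c=cap('top','t2.png'); d=cap('scene','s2.png')
a=cv2.resize(c['color'][90:320,130:395],None,fx=1.5,fy=1.5); b=cv2.resize(d['color'][110:350,240:480],(345,345))
cv2.imwrite('pics/c2.png',np.hstack([cv2.convertScaleAbs(x,alpha=1.7) for x in (a,b)]))
E
```

```text
[478.71444691  43.41175328  76.55114212] [-2.16895183  2.64658402 -5.87394335] [ 8.04926531e+01  4.69204620e-02 -2.49240596e-01] 0.38236102488249046
```

View pics/c2.png

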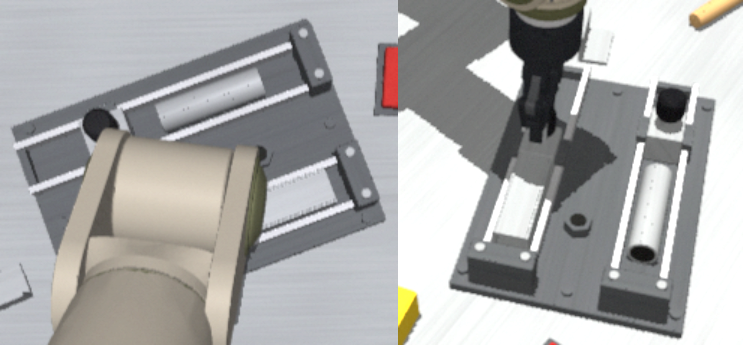

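The stop has moved along and the tube is nearing the end block; lateral forces are small. I'll continue in 2 mm steps.

Request:
move_arm:
  rows:
    - [[3,0,0,0,-1],[5,0,0,0,-1],[7,0,0,0,-1],[9,0,0,0,-1],[11,0,0,0,-1],[13,0,0,0,-1],[13,0,0,0,-1]]

```text
time_s: 5.5
eef_pos: [483.0, 31.0, 76.5]
ee_rot: [0.001, 0.816, -0.578, -0.002]
force: [-3.1, 2.5, 4.9]
grip_width: 0.382
```

Request:
move_arm:
  rows:
    - [[2,0,0,0,-1],[3,0,0,0,-1],[4,0,0,0,-1],[5,0,0,0,-1],[6,0,0,0,-1],[6,0,0,0,-1]]

```text
time_s: 6.25
eef_pos: [484.8, 26.0, 76.6]
ee_rot: [0.001, 0.816, -0.578, -0.003]
force: [-3.2, 8.1, 5.9]
grip_width: 0.382
```

Force is up to about 9 N and total travel is about 99 mm, as expected for home. I'll press 2 mm more to confirm.

Request:
move_arm:
  rows:
    - [[1,0,0,0,-1],[2,0,0,0,-1],[2.5,0,0,0,-1],[2.5,0,0,0,-1]]

```text
time_s: 6.75
eef_pos: [484.7, 25.9, 76.5]
ee_rot: [-0.0, 0.816, -0.578, -0.005]
force: [-5.6, 18.9, 9.0]
grip_width: 0.381
```

The arm stalled with force rising to about 20 N along the lane, so the tube is home. I'll relax, open and lift.

Request:
move_arm:
  rows:
    - [[0,0,0,0,-1],[0,0,0,0,0.3],[0,0,0,0,1],[0,0,0,0,1],[0,0,0,0,1],[0,0,0,0,1],[0,0,-25,0,1],[0,0,-60,0,1],[0,0,-110,0,1],[0,60,-150,0,1],[0,110,-150,0,1],[0,110,-150,0,1]]

```text
time_s: 8.25
eef_pos: [380.0, -11.9, 227.7]
ee_rot: [-0.001, 0.815, -0.579, -0.004]
force: [0.5, -0.0, 0.5]
grip_width: 1.002
```

```bash
python3 - <<'E'
from h import *
s=sense(); print(s['eef_pos'],s['force'],s['grip_width'],s['time_s'],s['dq'].round(3))
d=cap('scene','s3.png'); w=cap('wrist','w3.png')
b=cv2.resize(d['color'][110:350,240:480],(380,380)); a=cv2.resize(w['color'],(400,300)); a=cv2.copyMakeBorder(a,0,80,0,0,0)
cv2.imwrite('pics/c3.png',np.hstack([a,b]))
E
```

```text
[380.01673865 -11.90551106 227.70813386] [ 0.47037863 -0.02659298  0.46649136] 1.001842980744693 8.25 [ 0.035  0.083 -0.083  0.01  -0.021  0.033]
```

View pics/c3.png

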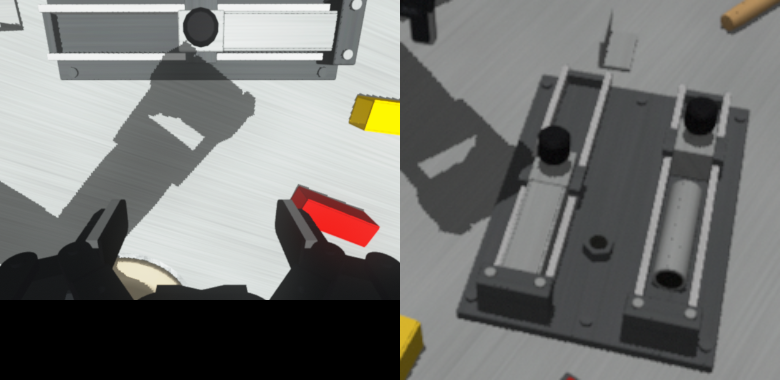

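The pictures show the tube up to the end block (wrist crop column ~337), the stop against the tube, the gripper clear and the far stop in place. I'll run a quick numeric check and hand in.

```bash
python3 - <<'E'
from h import *
d=load('s3.png'); s1=load('s2.png'); s0=load('scene1.png')
print('far knob px',blob(s0,429,181,th=35)[0],blob(d,429,181,th=35)[0])
q=blob(d,340,202,th=35)[0]; w=ray(d,*q,84)[:2]; q0=blob(s0,349,161,th=35)[0]; w0=ray(s0,*q0,84)[:2]
print('near knob travel',np.linalg.norm(w-w0),w)
print(ctrl.finish_job())
E
```

```text
far knob px [429.69099757 182.58394161] [429.72596154 182.54326923]
near knob travel 98.69709137080663 [486.42182947  24.06535904]
the job is handed in; nothing more can be done
None
```

I slid the near lane's stop, the one with the square tube, about 99 mm along the lane by its knob. It pushed the tube home against the end block. I then let go, lifted clear and handed in; the last move ended at 8.25 s.

**Contact:** At the end the arm stalled and the force along the lane rose to about 20 N, which I took as the tube reaching the end block.

**Position checks:**
- **Near knob:** The camera measured 98.7 mm of travel. My first estimates of the knob's jig y ran from about 82.5 to 84 mm, so the stop should be within a few mm of y = −15.
- **Tube and stop:** In the last pictures the tube is up to the end block and the stop is up against it.
- **Far stop:** Its knob moved less than 0.1 px between the first and last pictures.
- **Gripper:** It is open and touching nothing, with force near 0.

No check failed. My corner readings of the jig disagreed with the plate's known shape by up to about 5 mm, so I relied on the stall rather than the picture for the final position.

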